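# Unstack the tasting cups and pile their spacer boards

## Robot

A 7-joint arm with a two-finger parallel gripper is mounted at the origin on a cart in front of the work surface, level with it; the furniture and walls round the work are solid. World frame = base frame: x ahead of the robot, y to its left, z up, the work surface at z = 0. Lengths are in m, angles in rad, forces in N, time in s.
With the tool pointing down it reaches from about 0.4 to 0.85 m from the base axis. Payload 10.4 kg.
Tool frame: the origin (TCP) lies midway between the tips of the shut fingers; the grasp point (between the pads) lies 19 mm behind it (manip.hold_point_z is the distance from the TCP to the grasp point, in m); z points along the fingers, y is the line along which they close (so a half turn about z gives the same grasp; the last joint's range is limited). The gripper opens to 85 mm and grips with 20 to 120 N. Pads are 22 mm wide; open, the fingers measure 114 mm over their backs; the gripper's body (76 mm by 85 mm) begins 54 mm behind the grasp point. The pads swing forward as they close: fully open they stand 13 mm farther back than shut.
Start: joints at [1.171, 0.332, -0.065, 1.46, 0.022, 1.35, -0.088], TCP at [0.23, -0.581, 0.231] pointing down, gripper open.
Joint ranges: [-2.6, 2.6], [-0.5, 2.12], [-1.47, 1.34], [0.16, 2.42], [-1.27, 4.41], [0.06, 2.06], [-2.6, 2.6]. Speed limits (rad/s): [2.22, 2.22, 2.79, 2.79, 3.14, 3.14, 3.14].

## Interface

Orientations are given as a unit quaternion [x, y, z, w].
In Python, from workcell import manip, eyes, job gives the robot as it stands.
- The arm moves only by the shell command python3 -m crank 'ROWS' [FORCE]. ROWS is JSON, a list that holds one entry, the list of rows, each a list of 7 numbers: the finger opening in cm, from 0 to 8.54, then the shift along the world's x, y, z in cm, then the turn, a rotation vector about the world's x, y, z in degrees. In form: [[[hand, x, y, z, ax, ay, az], ...]]. A call has 1 to 20 rows; each row shifts and turns the commanded pose from where the row before left it; what a row does not reach is not made up. A row lasts 1/8 s, in which the tool goes at most 62.5 mm and 10.7 degrees, less where a joint would pass 70% of its speed; a pose out of reach is approached as far as the arm can. A call with a gripper value outside its range is refused whole. The fingers move at their own pace and stop on an object; FORCE is the grip in N (left out, the last holds). Time passes only in rows, so rows that do not move let the fingers close. It gives the time, the measured TCP pose, the force, the opening and the grip force at its end, in the units of the state.
- manip.get_obs(): the state, without advancing time (a new reading comes with each control period).
- eyes.camera(name): name is "scene" or "top" or "wrist"; returns (picture, depth): 480x640x3 uint8, red, green, blue; 480x640 float32, m along the optical axis (not along the pixel's ray), 0 where there is no reading.
- eyes.camera_params(name): a dict with "fx", "fy", "cx", "cy" (pixels), "dist" ([k1, k2, p1, p2, k3] as OpenCV has them; the pictures are not rectified), "world_from_camera" (4x4, takes a point from camera to world coordinates); the wrist camera has in their place "hand_eye" (4x4, takes a point from camera to tool coordinates, whose origin is the TCP and whose axes are the flange's). Camera axes: x right, y down, z forward; pixel columns grow to the right and rows downward; lengths in m; the calibration is good to about 2 mm. A picture is of the moment at which its call begins: read the wrist's pose just before it. camera_params takes no time and is no camera call.
- job.hand_in(): hands the job in; it is judged then, once.
The state is a dict: "clock": time; "joint_pos": joint angles; "joint_velocities": joint speeds; "tau": joint torques, N m; "position": TCP position; "ee_rot": TCP orientation; "ft_force": force on the tool from outside, world axes, zero at the start; "torque": the same for the moment, N m; "grip_width": opening from 0.0 (shut) to 1.0 (fully open); "grasp_force": force on a finger pad.
Only numpy, scipy, OpenCV 4.12 (cv2) and the standard library are available. Lean on these libraries where they do the work, as an engineer would, in place of code of your own. Each camera call takes 0.05 s, during which the arm holds its last target. There are 200 camera calls.

## Task

Take the stack of nib cups apart from the top, one layer at a time: stand the two cups in the low metal tray, the top cup in the bay beside the tray's handle and the lower cup in the other bay, and lay the two white spacer boards flat and squarely one on the other in the wooden board rest, between its end stops. Set everything down gently without dropping or tipping it, and leave the jars, timer, mug and empty cup where they stand.

Things in the scene. Friction and masses are not known exactly. Their poses are not given: they have to be found in the camera images.
- cup_top: Small round steel prep cup holding a few nibs, open at the top: 56 mm across the rim, 31 mm tall, tapering to about 40 mm across the foot; about 60 g. Origin: centre of its underside; z up; the yaw means nothing. It can be gripped across the rim diameter; keep the fingertips about 10 mm above its foot to clear board or tray lip. The top cup, on the upper board.
- board_high: White plastic board, 130 mm (x) by 64 mm (y), 8 mm thick, small hanging hole near its +x end; about 90 g. Origin: centre of its underside. Grip it across its width, fingertips 2 to 4 mm below its underside; what it rests on does not stick out past its long edges. In the pile, either way round will do. The upper board; it lies on the lower cup's rim and carries the top cup.
- board_low: White plastic board, 130 mm (x) by 64 mm (y), 8 mm thick, small hanging hole near its +x end; about 90 g. Origin: centre of its underside. Grip it across its width, fingertips 2 to 4 mm below its underside; what it rests on does not stick out past its long edges. In the pile, either way round will do. The lower board; it lies on the wooden round and carries the lower cup.
- cup_low: Small round steel prep cup holding a few nibs, open at the top: 56 mm across the rim, 31 mm tall, tapering to about 40 mm across the foot; about 60 g. Origin: centre of its underside; z up; the yaw means nothing. It can be gripped across the rim diameter; keep the fingertips about 10 mm above its foot to clear board or tray lip. The lower cup, standing on the lower board under the upper board.
- base: Fixed wooden round, 52 mm across and 12 mm thick, on which the stack stands (board, cup, board, cup from the bottom: 90 mm above the table in all). Origin: centre of its underside; x runs roughly along the boards' length.
- tray: Fixed low metal tray, 184 mm (x) by 92 mm (y): floor 4 mm thick, outer lip 10 mm above the table, a divider 9 mm above the table makes two bays in a row, each about 86 by 84 mm. A wire handle loop sticks out 30 mm at its +x end, 15 mm above the table. Origin: centre of its underside.
- bay_handle (a point): Centre of the floor of the bay beside the tray's handle (45 mm from the tray's centre), 4 mm above the table; axes as the tray.
- bay_plain (a point): Centre of the floor of the bay at the tray's end without a handle; axes as the tray.
- rest: Fixed dark wooden board rest: a sole 170 mm (x) by 50 mm (y), 12 mm high, narrower than the boards so that their long edges overhang it 7 mm each side; at each end an upright stop 42 mm wide, 10 mm thick, top 39 mm above the table. The stops' inner faces are 142 mm apart, so a 130 mm board drops between them with 6 mm to spare at each end. Origin: centre of its underside.
- rest_top (a point): Centre of the sole's upper face between the two stops, 12 mm above the table; x from stop to stop. The lower board of the pile lies here.
- jar_red: Spice jar with a red cap, 44 mm across, 105 mm tall; origin centre of underside (bystander, loose, to be left where it stands)
- jar_green: Spice jar with a yellow cap and green label, 42 mm across, 106 mm tall; origin centre of underside (bystander, loose, to be left where it stands)
- jar_vanilla: Spice jar with a yellow cap and brown label, 45 mm across, 100 mm tall; origin centre of underside (bystander, loose, to be left where it stands)
- timer: Round white kitchen timer with a red dial, 66 mm across, 50 mm tall; origin centre of underside (bystander, loose, to be left where it stands)
- mug: Spotted mug, 82 mm across, 114 mm with its handle (towards -y), 91 mm tall; origin on the underside near the middle (bystander, loose, to be left where it stands)
- empty_cup: Empty steel prep cup standing alone beside the stack, 72 mm across, 41 mm tall; origin centre of underside (bystander, loose, to be left where it stands)
There are look-alikes about, which are no part of the job. What is shaped like the board_low but green is not meant.

How it is judged:
By the outcome, as a careful person would: the job done as asked, in the order asked, and still so for the second after the job is handed in, with the robot touching nothing.
It also fails if it takes over 72 s, if anything falls off the work surface, if the arm or the gripper's body presses on something with over 40 N, if the wrist force passes 120 N, or if a joint passes its speed limit or range.

## Working session

There is one attempt and no reset: what is moved stays moved. The work goes in short steps, Python scripts to look and compute and a shell command to move; the robot and the scene stay as the last step left them, time stands still between calls to the robot, and variables do not carry over. Pictures are saved under pics/ and viewed, at most 10 in all, crops included, and the job is handed in when it is done.

```bash
mkdir -p pics; ls
python3 - <<'E'
from workcell import manip, eyes
import cv2,numpy as np
print(manip.get_obs()); print(manip.hold_point_z)
for n in ("scene","top"):
    p,d=eyes.camera(n); cv2.imwrite(f"pics/{n}0.png",p[:,:,::-1]); np.save(f"pics/{n}0.npy",d); 
    c=eyes.camera_params(n); print(n,c)
print(eyes.camera_params("wrist"))
E
```

```text
pics
{'clock': 0.0, 'joint_pos': array([ 1.17139964,  0.33287704, -0.06467934,  1.46094574,  0.0215952 ,
        1.34990081, -0.08852437]), 'joint_velocities': array([ 0.00078236, -0.00144272,  0.00045172, -0.00019078, -0.00014981,
       -0.00055063, -0.00013083]), 'tau': array([ 1.45510068e-03, -6.25463104e+01,  5.00181061e-02, -3.91611385e+01,
        1.63297250e-02,  9.93435387e-03,  9.67409107e-06]), 'position': array([ 0.22981047, -0.58080948,  0.23051054]), 'ee_rot': array([ 9.82307445e-01,  1.87274047e-01, -1.68158280e-04, -6.97922367e-04]), 'ft_force': array([0.06831181, 0.26157443, 0.15779526]), 'torque': array([-0.08446621,  0.01122827,  0.01305827]), 'grasp_force': 0.0, 'grip_width': 0.9993750698546757}
0.0187
scene {'fx': 567.5229024297006, 'fy': 567.5229024297006, 'cx': 318.8892180709467, 'cy': 229.1286644598207, 'dist': array([0.06143479, 0.        , 0.        , 0.        , 0.        ]), 'world_from_camera': array([[-0.7223139 , -0.37499587,  0.58106861, -0.3188263 ],
       [-0.69129932,  0.36821508, -0.62170967,  0.88485515],
       [ 0.01918033, -0.85076186, -0.5252
[... 375 characters left out ...]
00551749,  0.01343183, -0.03722685],
       [-0.01289639, -0.08770539, -0.99606297,  1.60174352],
       [ 0.        ,  0.        ,  0.        ,  1.        ]])}
{'fx': 349.20256482142224, 'fy': 349.20256482142224, 'cx': 324.0709017324403, 'cy': 245.56277500050132, 'dist': array([-0.03931916,  0.        ,  0.        ,  0.        ,  0.        ]), 'hand_eye': array([[ 5.42307578e-06, -9.48076375e-01, -3.18042744e-01,
         8.06574523e-02],
       [ 9.99999954e-01,  1.01217208e-04, -2.84674214e-04,
         4.42852514e-04],
       [ 3.02084295e-04, -3.18042728e-01,  9.48076332e-01,
        -1.42622201e-01],
       [ 0.00000000e+00,  0.00000000e+00,  0.00000000e+00,
         1.00000000e+00]])}
```

View pics/top0.png

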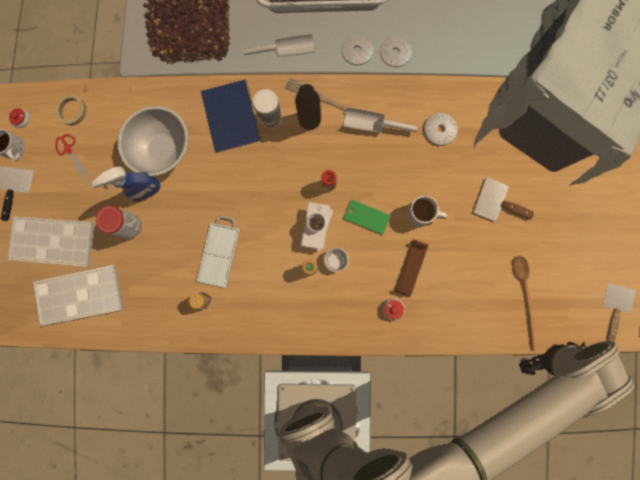

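View pics/scene0.png

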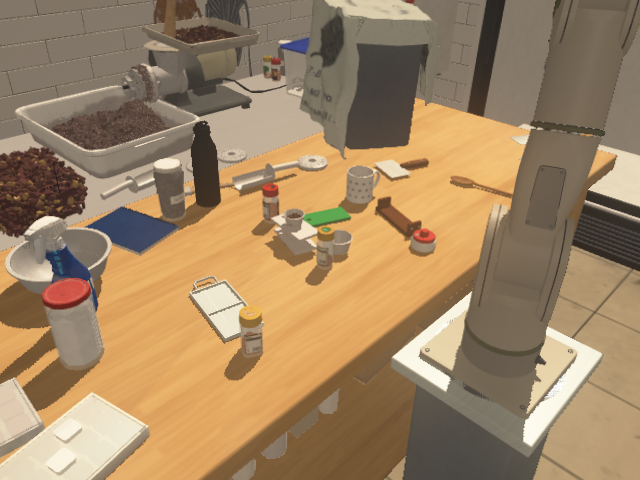

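The top view shows the stack at (317,224), the handled tray at (218,253) with its handle at (225,221), the rest at (411,268), and the empty cup at (335,261). The jars are at (329,179), (309,268) and (199,300), the mug at (424,210) and the timer at (394,310). The look-alikes are the green board (367,217) and the white compartment trays (50,240) and (77,295). I'll take measurements and an enlarged crop to confirm.

```bash
cat > h.py <<'E'
import cv2,numpy as np
from scipy.spatial.transform import Rotation as R
from workcell import manip, eyes
def cam(n):
    c=eyes.camera_params(n); K=np.array([[c['fx'],0,c['cx']],[0,c['fy'],c['cy']],[0,0,1]])
    if n=='wrist':
        o=manip.get_obs(); T=np.eye(4); T[:3,:3]=R.from_quat(o['ee_rot']).as_matrix(); T[:3,3]=o['position']; T=T@c['hand_eye']
    else: T=c['world_from_camera']
    return K,c['dist'],T
def ray(C,uv,z):
    K,D,T=C; p=cv2.undistortPoints(np.float64(uv).reshape(-1,1,2),K,D).reshape(-1,2)
    d=np.c_[p,np.ones(len(p))]@T[:3,:3].T; o=T[:3,3]
    return o+d*((z-o[2])/d[:,2])[:,None]
def dep(C,uv,d):
    K,D,T=C; p=cv2.undistortPoints(np.float64(uv).reshape(-1,1,2),K,D).reshape(-1,2)
    return np.c_[p,np.ones(len(p))]*np.float64(d)[:,None]@T[:3,:3].T+T[:3,3]
def proj(C,P):
    K,D,T=C; M=np.linalg.inv(T); return cv2.projectPoints(np.float64(P).reshape(-1,1,3),cv2.Rodrigues(M[:3,:3])[0],M[:3,3],K,D)[0].reshape(-1,2)
def rect(P):  # min-area rect of xy points (m): centre mm, size mm, long-axis angle deg
    (c,s,a)=cv2.minAreaRect(np.float32(P[:,:2]*1000)); 
    if s[0]<s[1]: s=s[::-1]; a+=90
    return np.round(c,1),np.round(s,1),round((a+90)%180-90,1)
def blob(m,uv):  # contour of the blob holding / nearest pixel uv
    cs=cv2.findContours(m.astype(np.uint8),cv2.RETR_EXTERNAL,cv2.CHAIN_APPROX_NONE)[0]
    return max((c for c in cs if len(c)>8),key=lambda c:cv2.pointPolygonTest(c,(float(uv[0]),float(uv[1])),True)).reshape(-1,2)
E
python3 - <<'E'
from h import *
im=cv2.imread('pics/top0.png'); d=np.load('pics/top0.npy'); C=cam('top')
v,u=np.mgrid[:480,:640]; P=dep(C,np.c_[u.ravel(),v.ravel()],d.ravel()).reshape(480,640,3); np.save('pics/P.npy',P)
z=P[:,:,2]
for n,(a,b) in dict(stack=(317,224),tray=(218,253),rest=(411,268),empty=(335,261),jr=(329,179),jg=(309,268),jv=(199,300),mug=(424,210),timer=(394,310),green=(367,217),table=(270,250)).items():
    print(n,np.round(P[b,a]*1000),im[b,a])
hsv=cv2.cvtColor(im,cv2.COLOR_BGR2HSV)
# white low saturation
w=(hsv[:,:,1]<60)&(hsv[:,:,2]>110)
for n,uv,zz in (('tray',(213,262),.010),('stackboard',(310,240),.059)):
    c=blob(w,uv); print(n,rect(ray(C,c,zz)))
r=(hsv[:,:,2]<130)&(z<.07); c=blob(r,(411,268)); print('rest',rect(ray(C,c,.02)))
cv2.imwrite('pics/crop1.png',cv2.resize(im[160:330,180:445],None,fx=3,fy=3,interpolation=cv2.INTER_CUBIC))
E
```

```text
stack [593.   1.  55.] [45 61 84]
tray [509. 304.   7.] [162 185 196]
rest [ 467. -281.   15.] [ 36  60 102]
empty [487. -53.   2.] [160 184 207]
jr [717. -33. 107.] [ 39  53 100]
jg [461.  22. 108.] [ 75 120  94]
jv [367. 337.  99.] [ 68 139 191]
mug [ 637. -315.   56.] [24 41 63]
timer [ 342. -226.   48.] [ 51  64 180]
green [ 622. -150.    3.] [ 67 137  73]
table [519. 145.   5.] [ 84 137 187]
tray (array([505.9, 304.1]), array([188. ,  90.7]), -12.2)
stackboard (array([547.7,  20.5]), array([43.5, 38.6]), 76.6)
rest (array([ 464.9, -272.6]), array([177.6,  62.7]), -19.9)
```

View pics/crop1.png

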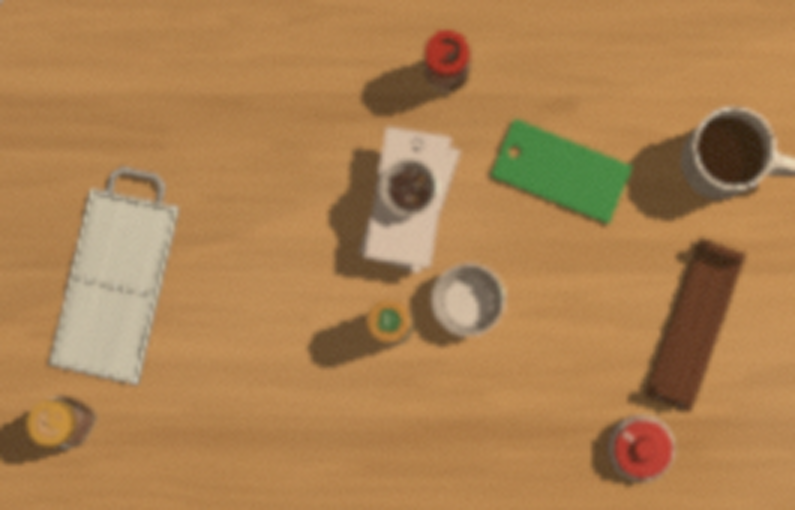

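The crop confirms three things:
- **Stack:** the nib cup at crop (409,187) is on two white boards. The top board's hole is at the far end, and the lower board is turned slightly against it.
- **Tray:** its handle loop points away from the robot.
- **Rest:** it has end stops at both ends. The green board and the other white trays don't fit the descriptions.

Next I'll view the rest with the wrist camera, then the stack and tray.

```bash
Z='[8.5,2.94,3.85,1.5,0,0,-3.7]'; python3 -m crank '[[[8.5,2.94,3.85,1.5,0,0,-3.7],[8.5,2.94,3.85,1.5,0,0,-3.7],[8.5,2.94,3.85,1.5,0,0,-3.7],[8.5,2.94,3.85,1.5,0,0,-3.7],[8.5,2.94,3.85,1.5,0,0,-3.7],[8.5,2.94,3.85,1.5,0,0,-3.7],[8.5,2.94,3.85,1.5,0,0,-3.7],[8.5,2.94,3.85,1.5,0,0,-3.7],[8.5,0,0,0,0,0,0],[8.5,0,0,0,0,0,0]]]'
cat > shot.py <<'E'
import sys; from h import *
o=manip.get_obs(); C=cam('wrist'); p,d=eyes.camera('wrist'); n=sys.argv[1]
cv2.imwrite(f'pics/{n}.png',p[:,:,::-1]); np.savez(f'pics/{n}.npz',K=C[0],D=C[1],T=C[2],d=d)
M=R.from_quat(o['ee_rot']).as_matrix(); print(round(o['clock'],2),np.round(o['position']*1000,1),'toolx yaw',np.degrees(np.arctan2(M[1,0],M[0,0])).round(1),'zaxis',M[:,2].round(3))
E
python3 shot.py w_rest
```

```text
clock: 1.35
position: [0.4647, -0.2736, 0.3508]
ee_rot: [0.998, -0.07, -0.0, 0.0]
ft_force: [-0.1, -0.4, 0.3]
grip_width: 0.994
grasp_force: 0.0
1.35 [ 464.7 -273.6  350.8] toolx yaw -8.0 zaxis [-0.001 -0.    -1.   ]
```

```bash
python3 -m crank '[[[8.5,0.5,5.25,0,0,0,0],[8.5,0.5,5.25,0,0,0,0],[8.5,0.5,5.25,0,0,0,0],[8.5,0.5,5.25,0,0,0,0],[8.5,0.5,5.25,0,0,0,0],[8.5,0.5,5.25,0,0,0,0],[8.5,0.5,5.25,0,0,0,0],[8.5,0.5,5.25,0,0,0,0],[8.5,0.2,5.25,0,0,0,0],[8.5,0,5.25,0,0,0,0],[8.5,0,5.2,0,0,0,0],[8.5,0,0,0,0,0,0],[8.5,0,0,0,0,0,0]]]' | head -2
python3 shot.py w_tray
python3 -m crank '[[[8.5,1.2,-5.0,-0.5,0,0,0],[8.5,1.3,-5.0,-0.5,0,0,0],[8.5,1.3,-5.0,-0.5,0,0,0],[8.5,1.3,-5.0,-0.5,0,0,0],[8.5,1.3,-5.0,-0.5,0,0,0],[8.5,1.3,-5.0,-0.5,0,0,0],[8.5,0,0,0,0,0,0],[8.5,0,0,0,0,0,0]]]' | head -2
python3 shot.py w_stack
python3 -c "
import cv2,numpy as np
cv2.imwrite('pics/m1.png',np.vstack([np.hstack([cv2.imread('pics/w_%s.png'%n)[60:360,120:520] for n in p]) for p in (('rest','tray'),('stack','stack'))]))"
```

```text
clock: 3.02
position: [0.508, 0.3023, 0.3507]
3.02 [508.  302.3 350.7] toolx yaw -8.1 zaxis [-0.001 -0.001 -1.   ]
clock: 4.08
position: [0.5839, 0.0029, 0.3215]
4.08 [583.9   2.9 321.5] toolx yaw -8.1 zaxis [ 0. -0. -1.]
```

View pics/m1.png

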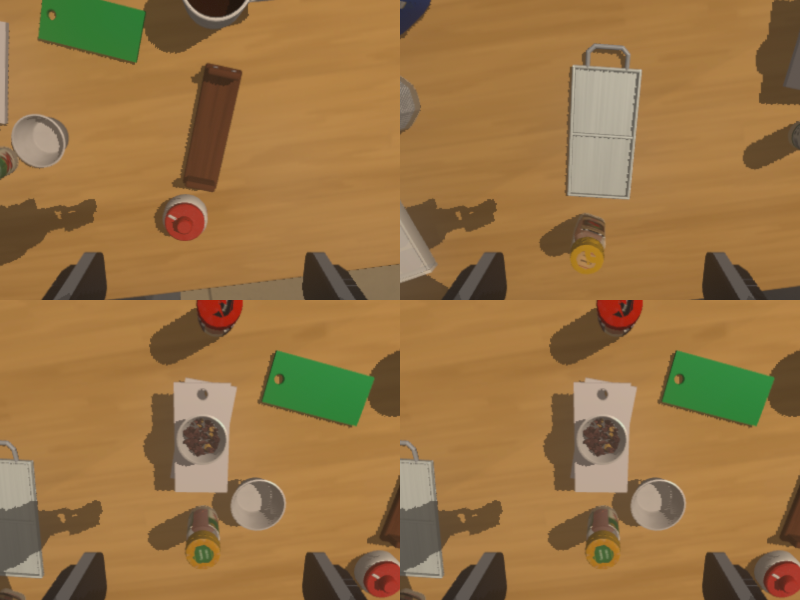

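The rest is in crop 1, running from (222,68) to (200,188). The tray is in crop 2, with corners (572,66), (640,70), (630,198) and (568,193) and the handle at the far end. In crop 3 the nib cup's rim is centred at (201,440) on the upper board, with its hole at (203,394).

```bash
cat >> h.py <<'E'
def load(n):
    f=np.load(f'pics/{n}.npz'); C=(f['K'],f['D'],f['T']); im=cv2.imread(f'pics/{n}.png'); d=f['d']
    v,u=np.mgrid[:480,:640]; P=dep(C,np.c_[u.ravel(),v.ravel()],d.ravel()).reshape(480,640,3)
    return C,im,cv2.cvtColor(im,cv2.COLOR_BGR2HSV),P
def circ(P): # xy circle fit, mm
    x,y=P[:,0]*1000,P[:,1]*1000; a=np.linalg.lstsq(np.c_[2*x,2*y,np.ones(len(x))],x*x+y*y,rcond=None)[0]
    return a[:2].round(1),round(2*float(np.sqrt(a[2]+a[0]**2+a[1]**2)),1)
E
python3 - <<'E'
from h import *
C,im,h,P=load('w_tray')
print('table z',np.median(P[100:180,380:420,2]))
m=((h[:,:,1]<50)&(h[:,:,2]>110)).astype(np.uint8); m=cv2.morphologyEx(cv2.morphologyEx(m,1*cv2.MORPH_CLOSE,np.ones((7,7))),cv2.MORPH_OPEN,np.ones((13,13)))
c=blob(m,(323,190)); print('tray',rect(ray(C,c,.010)), 'floor z',np.median(P[150:180,310:335,2]))
C,im,h,P=load('w_rest'); b,g,r=[im[:,:,i].astype(int) for i in range(3)]
print('table z',np.median(P[180:220,420:460,2]),'sole',np.median(P[170:200,325:335,2]),im[185,330],im[185,380],im[190,315])
m=(r<115)&(h[:,:,1]>110)&(P[:,:,2]>.006); m=cv2.morphologyEx(m.astype(np.uint8),cv2.MORPH_OPEN,np.ones((3,3)))
c=blob(m,(330,185)); k=np.zeros_like(m); cv2.drawContours(k,[c],-1,1,-1)
z=P[:,:,2]
for n,lo,hi,zz in (('all',.0,.1,.012),('sole',.004,.02,.012),('stops',.036,.05,.039)):
    q=(k>0)&(z>lo)&(z<hi); v,u=np.nonzero(q); X=ray(C,np.c_[u,v],zz); print(n,q.sum(),rect(X),'z',np.median(z[q]).round(4))
    if n=='stops':
        f=v<185; print('  far',rect(X[f]),' near',rect(X[~f]))
C,im,h,P=load('w_stack'); z=P[:,:,2]
m=(z>.078)&(z<.1); u0,v0=321,200
k=np.zeros((480,640),np.uint8); k[150:255,280:370]=1
v,u=np.nonzero(m&(k>0)); hull=cv2.convexHull(np.c_[u,v].astype(np.float32)).reshape(-1,2)
print('cup rim',circ(ray(C,hull,.0895)),np.percentile(z[v,u],[50,95]))
m=((h[:,:,1]<60)&(h[:,:,2]>120)&(z>.048)&(z<.066)); v,u=np.nonzero(m&(k>0)); X=ray(C,np.c_[u,v],.059); print('board hi',rect(X),len(u),np.median(z[v,u]))
for n,uv,zz,w in (('empty',(377,264),.041,36),('jg',(323,310),.106,22),('jr',(340,70),.105,25)):
    m=(z>zz-.008)&(z<zz+.01)&(np.hypot(*(np.mgrid[:480,:640]-np.array(uv[::-1])[:,None,None]))<40); v,u=np.nonzero(m); hull=cv2.convexHull(np.c_[u,v].astype(np.float32)).reshape(-1,2); print(n,circ(ray(C,hull,zz)))
E
```

```text
table z 7.028050882845749e-06
tray (array([500.4, 304.9]), array([182. ,  90.1]), -11.9) floor z 0.003992858383535913
table z -8.877944180010755e-05 sole 0.011999518270595089 [36 58 93] [ 73 131 178] [36 58 93]
all 4324 (array([ 462.3, -282.8]), array([173.4,  48.4]), -19.6) z 0.0121
sole 3780 (array([ 465.3, -283.9]), array([167.1,  48.4]), -19.6) z 0.0119
stops 433 (array([ 464.7, -284.2]), array([160.1,  40.7]), -19.4) z 0.0387
  far (array([ 536.1, -309.3]), array([40.2,  9.6]), 72.2)  near (array([ 393.9, -259.2]), array([40.7, 10. ]), 70.6)
cup rim (array([591.9,   2.8]), 55.6) [0.08328493 0.08954477]
board hi (array([582.5,   5.1]), array([121. ,  63.8]), -8.9) 3046 0.05845919023523302
empty (array([486.8, -55. ]), 70.9)
jg (array([464.7,  20.6]), 42.8)
jr (array([720.5, -32.1]), 43.1)
```

```bash
python3 - <<'E'
from h import *
C,im,h,P=load('w_stack'); z=P[:,:,2]
k=np.zeros((480,640),np.uint8); k[120:270,270:375]=1
for lo,hi,zz in ((.052,.066,.059),(.013,.03,.020)):
    m=((h[:,:,1]<70)&(h[:,:,2]>90)&(z>lo)&(z<hi)); v,u=np.nonzero(m&(k>0)); X=ray(C,np.c_[u,v],zz); print(rect(X),len(u),np.median(z[v,u]))
E
python3 -m crank '[[[8.5,0.2,0,-4.5,0,0,0],[8.5,0.2,0,-4.5,0,0,0],[8.5,0.2,0,-4.5,0,0,0],[8.5,0.2,0,-4.5,0,0,0],[8.5,0,0,-4.5,0,0,0],[8.5,0,0,-1.5,0,0,0],[8.5,0,0,-1.0,0,0,0],[8.5,0,0,-0.5,0,0,0],[8.5,0,0,0,0,0,0]]]' 25
python3 -m crank '[[[5.0,0,0,0,0,0,0],[5.0,0,0,0,0,0,0],[5.0,0,0,0,0,0,0],[5.0,0,0,0,0,0,0],[5.0,0,0,0,0,0,0],[5.0,0,0,0,0,0,0]]]' 25
```

```text
(array([586.6,   4.5]), array([129.5,  64. ]), -8.8) 3819 0.05848916138749516
(array([564.4, -13.3]), array([158.9, 110.3]), -18.1) 317 0.019829088722710664
clock: 5.25
position: [0.5928, 0.0039, 0.0672]
ee_rot: [0.998, -0.07, 0.001, 0.0]
ft_force: [-0.3, -0.4, -0.3]
grip_width: 0.991
grasp_force: 0.0
clock: 6.0
position: [0.5928, 0.004, 0.0674]
ee_rot: [0.998, -0.07, 0.001, -0.0]
ft_force: [-1.3, 0.5, 5.8]
grip_width: 0.618
grasp_force: 25.3
```

```bash
python3 -m crank '[[[5.0,0,0,0.3,0,0,0],[5.0,0,0,1.2,0,0,0],[5.0,0,0,2.5,0,0,0],[5.0,0,0,3.0,0,0,0],[5.0,-0.3,1.6,2,0,0,0],[5.0,-0.6,3.0,0,0,0,0],[5.0,-0.7,4.2,0,0,0,0],[5.0,-0.7,4.2,0,0,0,0],[5.0,-0.7,4.2,0,0,0,0],[5.0,-0.7,4.2,0,0,0,0],[5.0,-0.6,3.6,0,0,0,0],[5.0,-0.4,2.8,-1.0,0,0,0],[5.0,-0.1,1.4,-2.0,0,0,0],[5.0,0,0,-3.0,0,0,0],[5.0,0,0,-2.5,0,0,0],[5.0,0,0,0,0,0,0],[5.0,0,0,0,0,0,0]]]'
python3 shot.py w_cup1
```

```text
clock: 8.12
position: [0.5445, 0.2959, 0.072]
ee_rot: [0.998, -0.07, 0.0, -0.0]
ft_force: [0.4, 0.5, -0.2]
grip_width: 0.62
grasp_force: 26.5
8.12 [544.5 295.9  72. ] toolx yaw -8.0 zaxis [ 0.  0. -1.]
```

View pics/w_cup1.png

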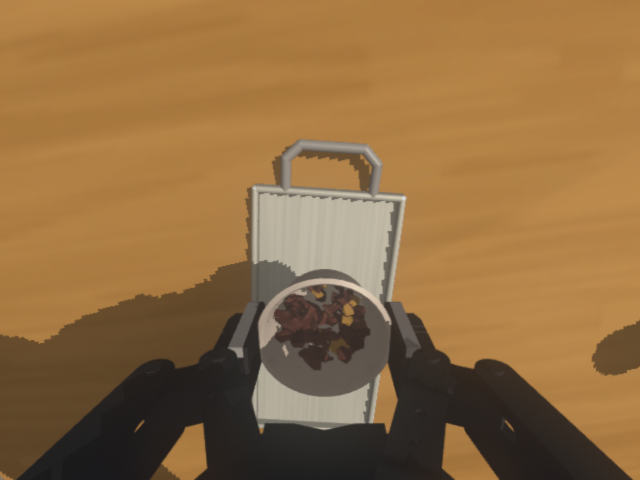

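The cup is held upright, centred between the fingers around (324,335), with the tray below and its handle at (332,165). I'll check the rim height before lowering.

Run:
```python
from h import *
C,im,h,P=load('w_cup1'); z=P[:,:,2]
k=np.zeros((480,640),bool); k[275:400,262:388]=1
zz=z[k&(z>.04)]; print(np.percentile(zz,[50,90,95,98]))
pk=np.percentile(zz,97)
for (u,v) in ((325,282),(300,287),(350,287),(280,300),(370,300),(325,391)): print(P[v-3:v+4,u,:].max(0).round(4))
```

```text
[0.084691   0.0930509  0.09352184 0.09390568]
[0.5708 0.2922 0.0935]
[0.5706 0.3053 0.0941]
[0.5674 0.282  0.0938]
[0.5664 0.3131 0.0943]
[0.5609 0.2749 0.0939]
[0.5196 0.2984 0.0944]
```

```bash
python3 -m crank '[[[5.0,0,0,-1.5,0,0,0],[5.0,0,0,-2,0,0,0],[5.0,0,0,-1.3,0,0,0],[5.0,0,0,-0.6,0,0,0],[5.0,0,0,-0.3,0,0,0],[5.0,0,0,-0.1,0,0,0],[5.0,0,0,-0.05,0,0,0],[5.0,0,0,0,0,0,0]]]'
```

```text
clock: 9.18
position: [0.5444, 0.2959, 0.0132]
ee_rot: [0.998, -0.07, 0.0, -0.0]
ft_force: [-0.7, 0.9, -0.8]
grip_width: 0.62
grasp_force: 26.5
```

```bash
python3 -m crank '[[[5.0,0,0,-0.05,0,0,0],[5.0,0,0,0,0,0,0],[5.0,0,0,0,0,0,0]]]'|sed -n '2p;4p'; python3 -m crank '[[[5.0,0,0,-0.05,0,0,0],[5.0,0,0,0,0,0,0],[5.0,0,0,0,0,0,0]]]' |sed -n '2p;4p'
```

```text
position: [0.5444, 0.2959, 0.013]
ft_force: [-1.3, -1.6, 5.7]
position: [0.5444, 0.2959, 0.0129]
ft_force: [-4.5, -3.0, 9.0]
```

```bash
python3 - <<'E'
from h import *
C,im,h,P=load('w_cup1'); Ti=np.linalg.inv(np.r_[np.c_[R.from_quat([0.998,-0.07,0,0]).as_matrix(),[.5445,.2959,.072]],[[0,0,0,1]]])
Q=(P@Ti[:3,:3].T+Ti[:3,3])*1000
for n,(a,b) in dict(L=(228,262),Rr=(386,425)).items():
    q=Q[295:365,a:b].reshape(-1,3); q=q[(q[:,2]<20)&(abs(q[:,0])<14)&(abs(q[:,1])>24)&(abs(q[:,1])<45)]; print(n,len(q),np.percentile(q[:,2],[50,90,95,99,100]).round(1),np.percentile(abs(q[:,1]),[1,50]).round(1))
E
python3 -m crank '[[[6.5,0,0,0,0,0,0],[8.5,0,0,0,0,0,0],[8.5,0,0,0,0,0,0],[8.5,0,0,0,0,0,0],[8.5,0,0,0,0,0,0]]]'
python3 -m crank '[[[8.5,0,0,1,0,0,0],[8.5,0,0,3,0,0,0],[8.5,0,0,5,0,0,0],[8.5,0,0,5,0,0,0],[8.5,0.2,-2.0,4,0,0,0],[8.5,0.6,-4.2,2,0,0,0],[8.5,0.6,-4.2,0,0,0,0],[8.5,0.6,-4.2,0,0,0,0],[8.5,0.6,-4.2,0,0,0,0],[8.5,0.6,-4.2,0,0,0,0],[8.5,0.6,-3.5,0,0,0,-0.4],[8.5,0.4,-2.6,0,0,0,-0.4],[8.5,0,0,0,0,0,0],[8.5,0,0,0,0,0,0]]]'
python3 shot.py w_b1
```

```text
L 1908 [-28.4 -14.9 -12.   -9.   -7.2] [24.4 27.7]
Rr 2133 [-28.4 -15.2 -12.2  -8.9  -6.5] [25.8 29.7]
clock: 10.55
position: [0.5442, 0.2958, 0.0118]
ee_rot: [0.998, -0.07, -0.0, 0.0]
ft_force: [-0.5, -0.6, 0.3]
grip_width: 0.995
grasp_force: 0.0
clock: 12.3
position: [0.5861, 0.0061, 0.2123]
ee_rot: [0.997, -0.076, 0.0, -0.0]
ft_force: [-0.3, 0.8, -1.1]
grip_width: 0.995
grasp_force: 0.0
12.3 [586.1   6.1 212.3] toolx yaw -8.7 zaxis [ 0.  0. -1.]
```

Run:
```python
from h import *
C,im,h,P=load('w_b1'); z=P[:,:,2]
m=(z>.053)&(z<.065)&(P[:,:,0]>.49)&(P[:,:,0]<.68)&(abs(P[:,:,1])<.07); v,u=np.nonzero(m); print(rect(ray(C,np.c_[u,v],.059)),np.median(z[m]))
m=(z>.015)&(z<.024)&(P[:,:,0]>.49)&(P[:,:,0]<.68)&(abs(P[:,:,1])<.06); v,u=np.nonzero(m); print(rect(ray(C,np.c_[u,v],.020)),m.sum())
```

```text
(array([586.5,   4.6]), array([129.5,  64. ]), -8.8) 0.058520431299150466
(array([573.6, -18.2]), array([140.5, 114.4]), -18.1) 560
```

```bash
python3 -m crank '[[[8.5,0,-0.15,-4.5,0,0,0],[8.5,0,0,-4.5,0,0,0],[8.5,0,0,-4,0,0,0],[8.5,0,0,-2.5,0,0,0],[8.5,0,0,-1.2,0,0,0],[8.5,0,0,-0.5,0,0,0],[8.5,0,0,0,0,0,0],[6.0,0,0,0,0,0,0],[6.0,0,0,0,0,0,0],[6.0,0,0,0,0,0,0],[6.0,0,0,0,0,0,0],[6.0,0,0,0,0,0,0]]]' 30
```

```text
clock: 13.85
position: [0.5868, 0.0033, 0.041]
ee_rot: [0.997, -0.077, 0.001, 0.0]
ft_force: [-1.6, 0.6, 6.8]
grip_width: 0.74
grasp_force: 31.9
```

```bash
python3 -m crank '[[[6.0,0,0,0.2,0,0,0],[6.0,0,0,0.8,0,0,0],[6.0,0,0,2,0,0,0],[6.0,0,0,3.5,0,0,0],[6.0,0,0,4,0,0,0],[6.0,-0.6,-1.5,2.5,0,0,0],[6.0,-1.3,-3.0,0,0,0,-1],[6.0,-1.7,-4.0,0,0,0,-1.8],[6.0,-1.7,-4.0,0,0,0,-1.8],[6.0,-1.7,-4.0,0,0,0,-1.8],[6.0,-1.7,-4.0,0,0,0,-1.8],[6.0,-1.7,-4.0,0,0,0,-1.8],[6.0,-1.2,-2.8,0,0,0,-0.6],[6.0,-0.6,-1.4,-1.5,0,0,0],[6.0,0,0,-3.5,0,0,0],[6.0,0,0,0,0,0,0],[6.0,0,0,0,0,0,0]]]'
python3 shot.py w_b2
```

```text
clock: 15.98
position: [0.465, -0.283, 0.1208]
ee_rot: [0.986, -0.168, 0.0, -0.0]
ft_force: [-0.5, 0.6, -1.1]
grip_width: 0.741
grasp_force: 33.8
15.97 [ 465.  -283.   120.8] toolx yaw -19.3 zaxis [ 0.001 -0.    -1.   ]
```

View pics/w_b2.png

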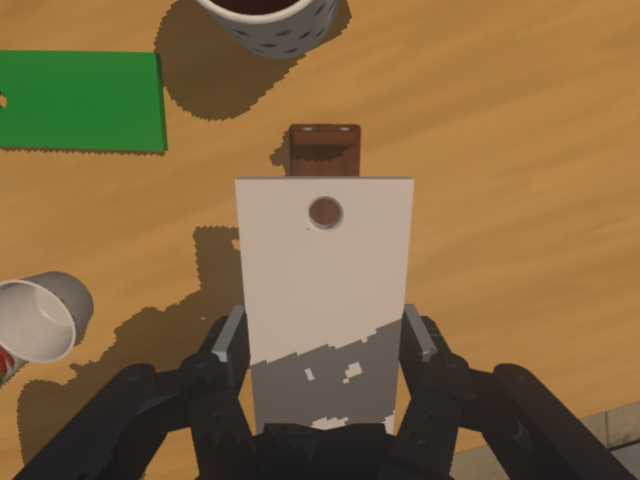

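The board is held square with its far edge at row 179 (columns 237–413). The far stop of the rest shows beyond it at (325,130).

```bash
cat > held.py <<'E'
import sys; from h import *
n=sys.argv[1]; lo,hi=float(sys.argv[2]),float(sys.argv[3])
C,im,h,P=load(n); z=P[:,:,2]
m=((z>lo)&(z<hi)&(h[:,:,1]<60)); m[:150]=0; m[:,:225]=0; m[:,430:]=0; m=cv2.morphologyEx(m.astype(np.uint8),cv2.MORPH_OPEN,np.ones((5,5)))
v,u=np.nonzero(m); X=P[v,u]; A=np.c_[X[:,:2]-X[:,:2].mean(0),np.ones(len(X))]; g=np.linalg.lstsq(A,X[:,2],rcond=None)[0]
print('slope deg xy',np.degrees(g[:2]).round(2),'top z at mean',g[2].round(4),'mean xy',X[:,:2].mean(0).round(3))
up=v<300; X=ray(C,np.c_[u,v][up],g[2]); c,s,a=cv2.minAreaRect(np.float32(X[:,:2]*1000)); 
if abs(((a+45)%90)-45)>45: pass
B=cv2.boxPoints((c,s,a)); B=B[np.argsort(-B[:,0])]; far=None
yaw=[-19.4]
# far edge = edge between the two corners farthest along the tool x axis
tx=C[2][:3,:3][:,1]*-1; tx=tx[:2]/np.linalg.norm(tx[:2]); f=B[np.argsort(-(B@tx))][:2]
e=f[0]-f[1]; e=e/np.linalg.norm(e); nrm=np.array([e[1],-e[0]]); nrm*=np.sign(nrm@tx)
print('yaw',np.degrees(np.arctan2(nrm[1],nrm[0])).round(2),'width',np.linalg.norm(f[0]-f[1]).round(1),'centre',(f.mean(0)-65*nrm).round(1))
m=(z>.03)&(z<.045)&(P[:,:,0]>.5)&(P[:,:,0]<.57)&(P[:,:,1]<-.27); v,u=np.nonzero(m)
if len(v): print('far stop',rect(ray(C,np.c_[u,v],.039)))
E
python3 held.py w_b2 .11 .16
```

```text
slope deg xy [0.07 0.83] top z at mean 0.1386 mean xy [ 0.479 -0.288]
yaw -19.33 width 63.3 centre [ 464.6 -283.9]
far stop (array([ 536.5, -309.4]), array([40.2,  8.9]), 70.6)
```

```bash
python3 -m crank '[[[6.0,0,0,-2.5,0,0,0],[6.0,0,0,-3.5,0,0,0],[6.0,0,0,-2.8,0,0,0],[6.0,0,0,-1.5,0,0,0],[6.0,0,0,-0.7,0,0,0],[6.0,0,0,-0.4,0,0,0],[6.0,0,0,-0.2,0,0,0],[6.0,0,0,-0.1,0,0,0],[6.0,0,0,0,0,0,0]]]'|sed -n '1,2p;4p'
python3 -m crank '[[[6.0,0,0,-0.1,0,0,0],[6.0,0,0,0,0,0,0]]]'|sed -n '1,2p;4p'
```

```text
clock: 17.15
position: [0.4644, -0.2838, 0.0031]
ft_force: [0.1, -0.2, -0.8]
clock: 17.4
position: [0.4644, -0.2838, 0.0026]
ft_force: [-2.3, 1.1, 7.1]
```

```bash
python3 -m crank '[[[7.0,0,0,0,0,0,0],[8.5,0,0,0,0,0,0],[8.5,0,0,0,0,0,0],[8.5,0,0,0,0,0,0],[8.5,0,0,1,0,0,0],[8.5,0,0,3,0,0,0],[8.5,0,0,5,0,0,0],[8.5,0,0,5,0,0,0],[8.5,0,0,5,0,0,0],[8.5,0,0,2,0,0,0],[8.5,0,0,0,0,0,0]]]'|sed -n '1,2p;4p'
python3 shot.py w_r2
python3 -m crank '[[[8.5,1,2.2,0,0,0,0.8],[8.5,1.7,4.1,0,0,0,0.8],[8.5,1.7,4.1,0,0,0,0.8],[8.5,1.7,4.1,0,0,0,0.8],[8.5,1.7,4.1,0,0,0,0.8],[8.5,1.7,4.1,0,0,0,0.8],[8.5,1.5,3.5,0,0,0,0.4],[8.5,1.0,2.6,0,0,0,0],[8.5,0,0,0,0,0,0],[8.5,0,0,0,0,0,0]]]'|sed -n '1,2p;4p'
python3 shot.py w_c2
python3 - <<'E'
from h import *
C,im,h,P=load('w_r2'); z=P[:,:,2]
m=(z>.016)&(z<.026)&(h[:,:,1]<70)&(np.hypot(P[:,:,0]-.465,P[:,:,1]+.284)<.09); v,u=np.nonzero(m); print('board on rest',rect(ray(C,np.c_[u,v],.020)),np.median(z[m]))
C,im,h,P=load('w_c2'); z=P[:,:,2]
m=(z>.042)&(z<.056)&(np.hypot(P[:,:,0]-.586,P[:,:,1]-.004)<.06); v,u=np.nonzero(m); hull=cv2.convexHull(np.c_[u,v].astype(np.float32)).reshape(-1,2); print('cup low',circ(ray(C,hull,.0505)),z[m].max())
m=(z>.015)&(z<.024)&(h[:,:,1]<70)&(np.hypot(P[:,:,0]-.582,P[:,:,1]-.004)<.085); m=cv2.morphologyEx(m.astype(np.uint8),cv2.MORPH_OPEN,np.ones((3,3)));v,u=np.nonzero(m); print('board low',rect(ray(C,np.c_[u,v],.020)))
E
```

```text
clock: 18.77
position: [0.465, -0.2839, 0.214]
ft_force: [-0.2, 0.8, -0.1]
18.77 [ 465.  -283.9  214. ] toolx yaw -19.4 zaxis [ 0.003 -0.002 -1.   ]
clock: 20.08
position: [0.5836, 0.0044, 0.211]
ft_force: [0.3, -0.2, 0.7]
20.07 [583.6   4.4 211. ] toolx yaw -14.2 zaxis [-0.002 -0.    -1.   ]
board on rest (array([ 463.9, -284.5]), array([129.7,  63.1]), -19.4) 0.0199966715023982
cup low (array([592.9,   3.2]), 55.7) 0.05263444737794315
board low (array([586.1,   4.6]), array([129.4,  63.1]), -18.1)
```

```bash
python3 -m crank '[[[8.5,0.9,-0.1,-4.5,0,0,0],[8.5,0,0,-4.5,0,0,0],[8.5,0,0,-4.3,0,0,0],[8.5,0,0,-2.7,0,0,0],[8.5,0,0,-1.5,0,0,0],[8.5,0,0,-0.8,0,0,0],[8.5,0,0,0,0,0,0],[5.0,0,0,0,0,0,0],[5.0,0,0,0,0,0,0],[5.0,0,0,0,0,0,0],[5.0,0,0,0,0,0,0],[5.0,0,0,0,0,0,0],[5.0,0,0,0,0,0,0]]]' 25
```

```text
clock: 21.75
position: [0.5939, 0.0034, 0.0302]
ee_rot: [0.992, -0.124, 0.001, 0.0]
ft_force: [-2.6, -0.0, 7.2]
grip_width: 0.624
grasp_force: 25.1
```

```bash
python3 - <<'E'
from h import *
C,im,h,P=load('w_tray'); z=P[:,:,2]
m=(z>.09)&(z<.11)&(np.hypot(P[:,:,0]-.367,P[:,:,1]-.337)<.05); v,u=np.nonzero(m); hull=cv2.convexHull(np.c_[u,v].astype(np.float32)).reshape(-1,2); print('jv',circ(ray(C,hull,.1)),m.sum())
E
python3 -m crank '[[[5.0,0,0,0.3,0,0,0],[5.0,0,0,1.2,0,0,0],[5.0,0,0,2.5,0,0,0],[5.0,0,0,4.0,0,0,0],[5.0,-0.4,0.8,4,0,0,0],[5.0,-1.0,2.2,2,0,0,0],[5.0,-1.8,4.0,0,0,0,0],[5.0,-1.8,4.0,0,0,0,0],[5.0,-1.8,4.0,0,0,0,0],[5.0,-1.8,4.0,0,0,0,0],[5.0,-1.8,4.1,0,0,0,0],[5.0,-1.6,3.7,0,0,0,0],[5.0,-1.2,2.7,-1,0,0,0],[5.0,-0.6,1.5,-2,0,0,0],[5.0,0,0,-2.0,0,0,0],[5.0,0,0,-1.0,0,0,0],[5.0,0,0,0,0,0,0],[5.0,0,0,0,0,0,0]]]'
python3 shot.py w_cup2
python3 - <<'E'
from h import *
C,im,h,P=load('w_cup2'); z=P[:,:,2]; o=manip.get_obs()['position']
m=(z>o[2]+.012)&(z<o[2]+.026)&(np.hypot(P[:,:,0]-o[0],P[:,:,1]-o[1])<.032)&(P[:,:,0]>o[0]); x=P[m]; print('rim z',np.percentile(x[:,2],[90,97]),'far x',x[:,0].max())
m=(z>.025)&(z<.04)&(np.hypot(P[:,:,0]-.544,P[:,:,1]-.296)<.04); v,u=np.nonzero(m); hull=cv2.convexHull(np.c_[u,v].astype(np.float32)).reshape(-1,2); print('cup1',circ(ray(C,hull,.035)),z[m].max())
E
```

```text
jv (array([364.2, 343.9]), 46.3) 906
clock: 24.0
position: [0.4555, 0.3133, 0.1095]
ee_rot: [0.992, -0.124, 0.0, -0.0]
ft_force: [0.5, 0.0, 0.3]
grip_width: 0.621
grasp_force: 26.4
24.0 [455.5 313.3 109.5] toolx yaw -14.3 zaxis [ 0.001  0.001 -1.   ]
rim z [0.13097843 0.13419101] far x 0.48256198027601055
cup1 (array([543.6, 295.1]), 55.3) 0.0361921650037009
```

View pics/w_cup2.png

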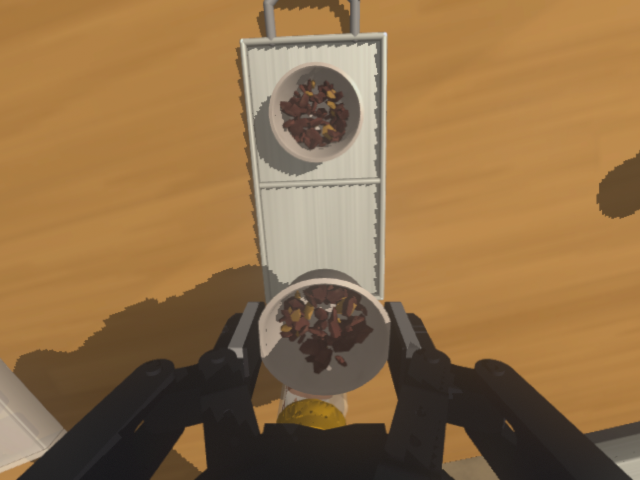

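Cup 1 stands in the handle bay at (315,112). Cup 2 is held level, and the vanilla jar (312,415) is clear behind it. Lowering now.

```bash
python3 -m crank '[[[5.0,0.1,0.1,-2.0,0,0,0],[5.0,0,0,-3,0,0,0],[5.0,0,0,-2.2,0,0,0],[5.0,0,0,-1.3,0,0,0],[5.0,0,0,-0.6,0,0,0],[5.0,0,0,-0.3,0,0,0],[5.0,0,0,-0.1,0,0,0],[5.0,0,0,0,0,0,0]]]'|sed -n '1,2p;4p'
python3 -m crank '[[[5.0,0,0,-0.07,0,0,0],[5.0,0,0,0,0,0,0]]]'|sed -n '1,2p;4p'
```

```text
clock: 25.05
position: [0.4565, 0.3145, 0.0143]
ft_force: [0.1, 0.0, -0.4]
clock: 25.3
position: [0.4565, 0.3145, 0.0141]
ft_force: [-1.8, -1.3, 7.4]
```

Contact felt, so I'll release, rise and return over the stack. I'll turn to the lower board's yaw of −18.1° on the way.

```bash
python3 -m crank '[[[6.5,0,0,0,0,0,0],[8.5,0,0,0,0,0,0],[8.5,0,0,0,0,0,0],[8.5,0,0,0,0,0,0],[8.5,0,0,1,0,0,0],[8.5,0,0,3,0,0,0],[8.5,0,0,5,0,0,0],[8.5,0,0,5,0,0,0],[8.5,0,0,5,0,0,0],[8.5,0,0,0.5,0,0,0],[8.5,0,0,0,0,0,0]]]'|sed -n '1,2p;4p'
python3 shot.py w_t3
python3 -m crank '[[[8.5,0.9,-2.2,0,0,0,-0.5],[8.5,1.8,-4.2,0,0,0,-0.5],[8.5,1.8,-4.2,0,0,0,-0.5],[8.5,1.8,-4.2,0,0,0,-0.5],[8.5,1.8,-4.2,0,0,0,-0.5],[8.5,1.8,-4.2,0,0,0,-0.5],[8.5,1.6,-4.0,0,0,0,-0.5],[8.5,1.0,-2.4,0,0,0,-0.4],[8.5,0.5,-1.4,0,0,0,0],[8.5,0,0,0,0,0,0],[8.5,0,0,0,0,0,0]]]'|sed -n '1,2p;4p'
python3 shot.py w_b3
python3 - <<'E'
from h import *
C,im,h,P=load('w_t3'); z=P[:,:,2]
for p in ((.544,.296),(.456,.314)):
    m=(z>.025)&(z<.04)&(np.hypot(P[:,:,0]-p[0],P[:,:,1]-p[1])<.04); v,u=np.nonzero(m); hull=cv2.convexHull(np.c_[u,v].astype(np.float32)).reshape(-1,2); print('cup',circ(ray(C,hull,.035)),z[m].max())
C,im,h,P=load('w_b3'); z=P[:,:,2]
m=(z>.015)&(z<.024)&(h[:,:,1]<70)&(np.hypot(P[:,:,0]-.586,P[:,:,1]-.004)<.085); m=cv2.morphologyEx(m.astype(np.uint8),cv2.MORPH_OPEN,np.ones((3,3)));v,u=np.nonzero(m); print('board low',rect(ray(C,np.c_[u,v],.020)))
E
```

```text
clock: 26.68
position: [0.4561, 0.3143, 0.2084]
ft_force: [-0.4, 1.2, -1.1]
26.68 [456.1 314.3 208.4] toolx yaw -14.2 zaxis [ 0.001  0.    -1.   ]
clock: 28.1
position: [0.5858, 0.0056, 0.2079]
ft_force: [0.1, -0.5, 0.7]
28.1 [585.8   5.6 207.9] toolx yaw -18.0 zaxis [-0.001  0.    -1.   ]
cup (array([543.6, 295. ]), 55.3) 0.03693982289993292
cup (array([455.4, 313.5]), 55.6) 0.03658396134803982
board low (array([586.2,   4.7]), array([129.3,  63.1]), -18.1)
```

```bash
python3 -m crank '[[[8.5,0,-0.1,-4.5,0,0,0],[8.5,0,0,-5.0,0,0,0],[8.5,0,0,-5,0,0,0],[8.5,0,0,-3.4,0,0,0],[8.5,0,0,-1.6,0,0,0],[8.5,0,0,-0.7,0,0,0],[8.5,0,0,-0.4,0,0,0],[8.5,0,0,0,0,0,0]]]' 30 |sed -n '1,2p;4p'
python3 -m crank '[[[6.0,0,0,0,0,0,0],[6.0,0,0,0,0,0,0],[6.0,0,0,0,0,0,0],[6.0,0,0,0,0,0,0],[6.0,0,0,0,0,0,0]]]' 30
python3 -m crank '[[[6.0,0,0,0.2,0,0,0],[6.0,0,0,0.8,0,0,0],[6.0,0,0,2,0,0,0],[6.0,0,0,3.5,0,0,0],[6.0,0,0,5,0,0,0],[6.0,-0.6,-1.5,5,0,0,0],[6.0,-1.3,-3.0,0,0,0,0],[6.0,-1.7,-4.0,0,0,0,-0.4],[6.0,-1.7,-4.0,0,0,0,-0.4],[6.0,-1.7,-4.0,0,0,0,-0.4],[6.0,-1.7,-4.0,0,0,0,-0.2],[6.0,-1.7,-4.0,0,0,0,0],[6.0,-1.1,-3.0,0,0,0,0],[6.0,-0.6,-1.4,-1.5,0,0,0],[6.0,0,0,-3.0,0,0,0],[6.0,0,0,0,0,0,0],[6.0,0,0,0,0,0,0]]]'
python3 shot.py w_b4; python3 held.py w_b4 .11 .16
```

```text
clock: 29.15
position: [0.5868, 0.0034, 0.003]
ft_force: [-0.0, -0.6, 0.1]
clock: 29.78
position: [0.5868, 0.0034, 0.0031]
ee_rot: [0.988, -0.157, 0.001, -0.0]
ft_force: [-1.4, 0.2, 6.9]
grip_width: 0.737
grasp_force: 32.7
clock: 31.9
position: [0.4659, -0.285, 0.1229]
ee_rot: [0.986, -0.169, 0.0, -0.0]
ft_force: [0.1, 0.2, -0.0]
grip_width: 0.74
grasp_force: 33.7
31.9 [ 465.9 -285.   122.9] toolx yaw -19.4 zaxis [ 0.001 -0.    -1.   ]
slope deg xy [0.03 0.84] top z at mean 0.1401 mean xy [ 0.479 -0.29 ]
yaw -19.44 width 63.4 centre [ 465.4 -286. ]
far stop (array([ 536.1, -309.2]), array([40.6,  9. ]), 70.5)
```

```bash
python3 -m crank '[[[6.0,0,0,-2.5,0,0,0],[6.0,0,0,-3.0,0,0,0],[6.0,0,0,-2.0,0,0,0],[6.0,0,0,-0.7,0,0,0],[6.0,0,0,0,0,0,0],[6.0,0,0,0,0,0,0]]]'|sed -n '1,2p;4p'; python3 shot.py w_b5; python3 held.py w_b5 .03 .08
```

```text
clock: 32.7
position: [0.466, -0.286, 0.0413]
ft_force: [0.1, -0.4, -0.5]
32.7 [ 466.  -286.    41.3] toolx yaw -19.5 zaxis [ 0.002 -0.001 -1.   ]
slope deg xy [0.06 0.89] top z at mean 0.0586 mean xy [ 0.48  -0.291]
yaw -19.51 width 63.4 centre [ 465.5 -286.9]
far stop (array([ 536.4, -309.5]), array([40.9,  9.4]), 70.5)
```

```bash
python3 -m crank '[[[6.0,-0.16,0.24,0,0,0,0],[6.0,0,0,-1.0,0,0,0],[6.0,0,0,-0.8,0,0,0],[6.0,0,0,-0.5,0,0,0],[6.0,0,0,-0.2,0,0,0],[6.0,0,0,0,0,0,0],[6.0,0,0,0,0,0,0]]]'|sed -n '1,3p;4p'; python3 shot.py w_b6; python3 held.py w_b6 .018 .05
```

```text
clock: 33.62
position: [0.4638, -0.2834, 0.0153]
ee_rot: [0.986, -0.169, 0.0, 0.0]
ft_force: [-0.1, 0.1, -0.5]
33.62 [ 463.8 -283.4   15.3] toolx yaw -19.5 zaxis [ 0. -0. -1.]
slope deg xy [-0.79  0.79] top z at mean 0.0321 mean xy [ 0.478 -0.289]
yaw -19.52 width 63.6 centre [ 464.9 -284.9]
far stop (array([ 524.1, -303.3]), array([62.4, 44.7]), 89.4)
```

```bash
python3 -m crank '[[[6.0,0.05,0,-0.2,0,0,0],[6.0,0,0,-0.1,0,0,0],[6.0,0,0,-0.05,0,0,0],[6.0,0,0,0,0,0,0]]]'|sed -n '1,2p;4p';  python3 -m crank '[[[6.0,0,0,-0.07,0,0,0],[6.0,0,0,0,0,0,0]]]'|sed -n '1,2p;4p'
```

```text
clock: 34.17
position: [0.4643, -0.2836, 0.0119]
ft_force: [-0.4, -1.7, 5.1]
clock: 34.42
position: [0.4644, -0.2836, 0.0114]
ft_force: [-1.9, -0.1, 7.6]
```

```bash
python3 -m crank '[[[6.7,0,0,0,0,0,0],[7.5,0,0,0,0,0,0],[8.5,0,0,0,0,0,0],[8.5,0,0,0,0,0,0],[8.5,0,0,0,0,0,0],[8.5,0,0,1,0,0,0],[8.5,0,0,3,0,0,0],[8.5,0,0,5,0,0,0],[8.5,0,0,5,0,0,0],[8.5,0,0,5,0,0,0],[8.5,0,0,3,0,0,0],[8.5,0,0,0,0,0,0],[8.5,0,0,0,0,0,0]]]'|sed -n '1,2p;4p'
python3 shot.py w_r4
python3 - <<'E'
from h import *
C,im,h,P=load('w_r4'); z=P[:,:,2]
m=(z>.0245)&(z<.034)&(h[:,:,1]<70)&(np.hypot(P[:,:,0]-.465,P[:,:,1]+.284)<.09); v,u=np.nonzero(m); print('top board',rect(ray(C,np.c_[u,v],.028)),np.median(z[m]),np.percentile(z[m],[2,98]))
p,d=eyes.camera('scene'); 
cv2.imwrite('pics/fin.png',np.hstack([im[100:400,120:520],cv2.resize(p[180:360,180:420,::-1],(400,300))]))
E
```

```text
clock: 36.05
position: [0.4638, -0.2831, 0.2306]
ft_force: [-0.3, -0.1, -0.0]
36.05 [ 463.8 -283.1  230.6] toolx yaw -19.5 zaxis [-0.  0. -1.]
top board (array([ 472. , -287.1]), array([147.5,  63. ]), -19.7) 0.028031915399751972 [0.02643638 0.02953481]
```

View pics/fin.png

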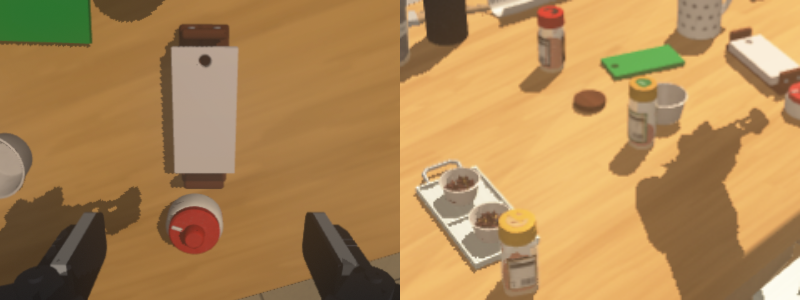

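The top board lies flat and square on the rest between the stops, from (205,47) to (204,172) in the left crop. Both cups stand in their tray bays in the right crop, and the bystanders are where they were.

```bash
python3 -c "
from workcell import job; print(job.hand_in())"
```

```text
the job is handed in; nothing more can be done
None
```

I handed the job in at about 36 s: the top cup stands in the handle bay, the lower cup in the other bay, and the two white boards lie flat, one on the other, in the rest; the jars, timer, mug and empty cup were not touched.

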